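Pack the tool chest's drawer and lock it with the linch pin

ROBOT

A 6-joint arm with a two-finger parallel gripper is mounted at the origin on the work surface. World frame = base frame: x ahead of the robot, y to its left, z up, the work surface at z = 0. Lengths are in m, angles in rad, forces in N, time in s.
With the tool pointing down it reaches from about 0.35 to 0.775 m from the base axis. Payload 5.5 kg.
Tool frame: the origin (TCP) lies midway between the tips of the shut fingers; the grasp point (between the pads) lies 19 mm behind it; z points along the fingers, y is the line along which they close (so a half turn about z gives the same grasp; the last joint's range is limited). The gripper opens to 85 mm and grips with 20 to 120 N. Pads are 22 mm wide; open, the fingers measure 114 mm over their backs; the gripper's body (76 mm by 85 mm) begins 54 mm behind the grasp point. The pads swing forward as they close: fully open they stand 13 mm farther back than shut.
Start: joints at [1.05, 0.313, 0.046, 1.304, 0, 1.431], TCP at [0.214, 0.534, 0.231] pointing down, gripper open.
Joint ranges: [-2.76, 2.76], [-0.86, 1.69], [-1.03, 1.26], [-2.2, 2.34], [-1.47, 1.5], [-3.14, 3.14]. Speed limits (rad/s): [2.57, 2.57, 3.14, 3.14, 3.14, 3.14].

INTERFACE

Orientations are given as a unit quaternion [w, x, y, z].
In Python, from workcell import telemetry, imaging, env gives the robot as it stands. The module is installed in compiled form; this text tells all that it offers.
- The arm moves only by the tool step_arm, never from a script. Its argument "moves" is a list of rows, each a list of 3 entries, a list of its own where there are three numbers: the shift along the tool's x, y, z in mm, then the turn, a rotation vector about the tool's x, y, z in rad, then the finger opening in mm, from 0 to 85.4. A call has 1 to 8 rows; each row is the pose to reach, as a shift and turn from the pose commanded when the call began, along the tool's axes at that moment; what a row does not reach only later rows make up. A row lasts 1/12 s, in which the tool goes at most 41.7 mm and 7.16 degrees, less where a joint would pass 70% of its speed; a pose out of reach is approached as far as the arm can. A call with a gripper value outside its range is refused whole. The fingers move at their own pace and stop on an object; "grip_force" is the grip in N (left out, the last holds). Time passes only in rows, so rows that repeat a pose let the fingers close. It gives the time, the measured TCP pose, the force, the opening and the grip force at its end, in the units of the state.
- telemetry.get_state(): the state, without advancing time (a new reading comes with each control period).
- imaging.read_camera(name): name is "side" or "top" or "wrist"; returns the picture (384x512x3 uint8, red, green, blue); there is no depth.
- imaging.camera_params(name): a dict with "camera_matrix" (3x3 intrinsics, pixels), "pose" (4x4, takes a point from camera to world coordinates). Camera axes: x right, y up, looking along -z (the intrinsics and any distortion apply to the point x, -y, -z); pixel columns grow to the right and rows downward; lengths in m; the calibration is good to about 2 mm. A picture is of the moment at which its call begins: read the wrist's pose just before it. camera_params takes no time and is no camera call; for the wrist camera it gives the pose at the moment of the call.
- env.hand_in(): hands the job in; it is judged then, once.
The state is a dict: "clock": time; "joint_pos": joint angles; "qvel": joint speeds; "tau": joint torques, N m; "tcp_pos": TCP position; "orientation": TCP orientation; "wrist_force": force on the tool from outside, world axes, zero at the start; "ft_torque": the same for the moment, N m; "finger_gap": finger opening in m; "grip_force": force on a finger pad.
Only numpy, scipy, OpenCV 4.12 (cv2) and the standard library are available. Lean on these libraries where they do the work, as an engineer would, in place of code of your own. Each camera call takes 0.05 s, during which the arm holds its last target. There are 200 camera calls.

TASK

Get the tool chest ready for the van: lay whichever packs are out on the bench (carton of screws, sanding block, red bit case, battery) flat on the floor of the open drawer, none on top of another, and then slide the drawer fully shut. Then fold the yellow hasp down flat over the steel lug on top of the chest, push the linch pin through the lug's hole until its collar is up against the lug, and flip its sprung ring over the pin's end so that it snaps down round the lug. Leave the other things where they are.

Things in the scene. Friction and masses are not known exactly. Their poses are not given: they have to be found in the camera images.
- chest_edge (a point): Middle of the top front edge of the fixed blue steel tool chest on the bench: 340 deep (x), 360 wide (y), flat top 125 mm above the bench. Axes are the chest's own: x to its back, y to its left as seen from the robot, z up; its front faces -x. It holds one grey drawer.
- drawer (a joint): How far the chest's drawer is pulled out, m: 0 is fully shut, it starts 0.165 to 0.19 open and travels to 0.21 towards the chest's -x. About 6 N of friction: it stays where it is left, and a hard knock from inside can start it a little.
- drawer_in (a point): On the drawer's inner floor, midway across, 95 mm behind its front panel's inner face; moves with the drawer; axes are the chest's (x to the back). The tray runs from 90 mm in front (-x) to 195 mm behind it and 158 mm to either side; floor 21 mm above the bench, side walls 60 mm high. The part between front panel and chest front is open from above.
- drawer_face (a point): Centre of the drawer's outer front face, 66 mm above the bench; front panel 12 thick, 352 wide, 16 to 124 mm above the bench. An aluminium pull, 150 wide in the middle, stands 13 mm out at 82 to 98 mm above the bench; beside it the face is flat. With the drawer shut the outer face is 12 mm before the chest's front plane.
- hasp (a joint): Angle of the yellow hasp leaf, rad: 0 is flat on the chest's top with its slot round the lug, 1.57 upright; starts at 1.6 to 2.1, leaning out to the front. Stiff: 1 to 2 N at its end moves it, it stays where left. Leaf 80 long, 64 wide, 4 thick; hinge line along the drawer front's top edge, 127 mm above the bench, 47 mm in front of the lug when the drawer is shut.
- hasp_end (a point): Middle of the hasp leaf's free end, 80 mm from its hinge line. The leaf's slot is 36 x 24 mm, centred 48 mm from the hinge line.
- lug_hole (a point): Centre of the cross hole in the upright steel lug fixed on the chest's top, 35 mm behind the front plane, midway across. Lug 26 wide (chest x), 14 thick (chest y), 29 high; the 13 mm hole runs along the chest's y, 16 mm above the chest's top (12 mm above the closed hasp); the pin may enter from either side.
- pin: Loose brass-coloured linch pin (100 g) lying on the chest's top left (chest's +y) of the lug. Own x points to the tip; origin under its square head, mid of the grip place; pin axis 10 mm above it. Head 16 wide (y), 20 high, x = -17 to 11 mm: grip it from above across its width at x = 0. Collar dia 16 mm, x = 11 to 15; then the 11 mm shaft to the tip at x = 41 (last 7 mm tapered to 4 mm).
- pin_mid (a point): Point on the pin's axis 22 mm ahead of the pin's origin (7 mm ahead of the collar's face): it lies at lug_hole when the pin is fully home.
- ring (a joint): Angle of the pin's sprung steel ring, rad: 0 is open at its stop (the start), standing up and leaning back from the tip; 2.2 is fully flipped over, level round lug and pin end. Hinged on a cross axis 13 mm behind the pin's origin at the pin axis' height; 60 long, 46 over its sides, 5 mm wire. An over-centre spring (about 1 N at its end) holds it open below 0.95, snaps it shut above.
- ring_end (a point): Middle of the ring's far end, 60 mm from its hinge: the part that passes over the lug and the pin's tip. Open, it is about 35 mm behind the hinge and 50 mm above the pin's axis.
- screws: Carton of screws, brown card with a red band, 90 (x) x 46 (y) x 36 high; origin at the centre of its underside. May be absent.
- block: Sanding block, cork sole with a wooden back, 100 (x) x 44 (y) x 38 high (the back 84 long); origin at the centre of its underside. May be absent.
- bitcase: Red plastic drill-bit case, 96 (x) x 45 (y) x 30 high; origin at the centre of its underside. May be absent.
- battery: Tool battery, black, 84 (x) x 46 (y) x 30 high, with a yellow rail block 60 x 40 on top up to 46 mm high; origin at the centre of its underside. May be absent.
- tape: Yellow tape measure, 70 x 36 x 62 high. Not to be disturbed.
- offcut: Offcut of light wood, 140 x 50 x 30 high. Not to be disturbed.
- glue: Yellow glue bottle, 60 mm diameter, 170 high. Not to be disturbed.
- wax: Flat wax tin, 80 mm diameter, 45 high, on the rear of the chest's top. Not to be disturbed.
- mug: Blue mug, 80 mm diameter, 90 high. Not to be disturbed.
Things that resemble listed ones, but are neither listed nor needed, are in the scene too. What is shaped like the block but green, purple or turquoise is not meant.

How it is judged:
By the outcome, as a careful person would: the job done as asked, in the order asked, and still so for the second after the job is handed in, with the robot touching nothing.
Of screws, block, bitcase, battery only 2 to 4 are there at a start; the rules pass over those that are not, and their reading is None.
At some moment in a run one of screws, block, bitcase, battery may be knocked a few centimetres aside while the robot is not near it.
It also fails if it takes over 210 s, if anything falls off the work surface, if the arm or the gripper's body presses on something with over 40 N, if the wrist force passes 120 N, or if a joint passes its speed limit or range.

## Working session

There is one attempt and no reset: what is moved stays moved. The work goes in short steps, Python scripts to look and compute and a tool call to move; the robot and the scene stay as the last step left them, time stands still between calls to the robot, and variables do not carry over. Pictures are saved under pics/ and viewed, at most 14 in all, crops included, and the job is handed in when it is done.

Besides the shell and the picture viewer there is one more tool, called after "Emit:" as name(argument=value, ...), one argument or row to a line, values as JSON. step_arm: Moves the arm, as the interface text tells. Its arguments: {"type":"object","properties":{"moves":{"type":"array"},"grip_force":{"type":"number"}},"required":["moves"]}

```bash
mkdir -p pics
cat > h.py <<'E'
import numpy as np, cv2
from workcell import telemetry, imaging, env
def snap(n,f=None):
    P=imaging.camera_params(n); im=imaging.read_camera(n)
    if f: cv2.imwrite('pics/'+f,cv2.cvtColor(im,cv2.COLOR_RGB2BGR))
    return im,P
def ray(P,u,v):
    K=P['camera_matrix'];T=np.array(P['pose'])
    d=np.linalg.inv(K)@[u,v,1]; d=T[:3,:3]@[d[0],-d[1],-d[2]]
    return T[:3,3],d
def onz(P,u,v,z):
    o,d=ray(P,u,v); return o+d*(z-o[2])/d[2]
def proj(P,p):
    T=np.array(P['pose']);q=T[:3,:3].T@(np.array(p)-T[:3,3]);q=np.array(P['camera_matrix'])@[q[0],-q[1],-q[2]];return q[:2]/q[2]
def tri(P1,a,P2,b):
    o1,d1=ray(P1,*a);o2,d2=ray(P2,*b);d1=d1/np.linalg.norm(d1);d2=d2/np.linalg.norm(d2)
    s=np.linalg.lstsq(np.stack([d1,-d2],1),o2-o1,rcond=None)[0]
    p,q=o1+s[0]*d1,o2+s[1]*d2; return (p+q)/2,np.linalg.norm(p-q)
def R(q):
    w,x,y,z=q
    from scipy.spatial.transform import Rotation as Ro
    return Ro.from_quat([x,y,z,w]).as_matrix()
E
python3 - <<'E'
from h import *
np.set_printoptions(precision=4,suppress=True)
for n in ['top','side']:
    im,P=snap(n,n+'0.png'); print(n,P)
s=telemetry.get_state();print(s); print(R(s['orientation']))
E
```

```text
top {'camera_matrix': array([[394.6643,   0.    , 259.5306],
       [  0.    , 394.6643, 193.9613],
       [  0.    ,   0.    ,   1.    ]]), 'pose': array([[-0.0203,  0.9934, -0.1127,  0.3739],
       [-0.9996, -0.018 ,  0.0214,  0.0116],
       [ 0.0193,  0.1131,  0.9934,  1.4495],
       [ 0.    ,  0.    ,  0.    ,  1.    ]])}
side {'camera_matrix': array([[458.0635,   0.    , 265.3843],
       [  0.    , 458.0635, 193.1924],
       [  0.    ,   0.    ,   1.    ]]), 'pose': array([[-0.6957,  0.5659, -0.4425, -0.268 ],
       [-0.7183, -0.5462,  0.4309,  0.7814],
       [ 0.0022,  0.6177,  0.7864,  1.5602],
       [ 0.    ,  0.    ,  0.    ,  1.    ]])}
{'clock': 0.1, 'joint_pos': array([1.0504, 0.314 , 0.0451, 1.3036, 0.    , 1.4312]), 'qvel': array([-0.001 , -0.0036,  0.0024, -0.0005,  0.0011,  0.0008]), 'tau': array([  0.0016, -48.1727,  29.9242,   0.0127,  -0.0002,  -0.    ]), 'tcp_pos': array([0.2135, 0.5334, 0.2305]), 'orientation': array([-0.0003,  0.1892,  0.9819, -0.0008]), 'wrist_force': array([ 0.4092, -0.0366, -0.3834]), 'ft_torque': array([-0.0046,  0.0238, -0.0396]), 'grip_force': 0.0, 'finger_gap': 0.08560704738285453}
[[-0.9284  0.3716 -0.0009]
 [ 0.3716  0.9284 -0.0014]
 [ 0.0003 -0.0016 -1.    ]]
```

View pics/top0.png

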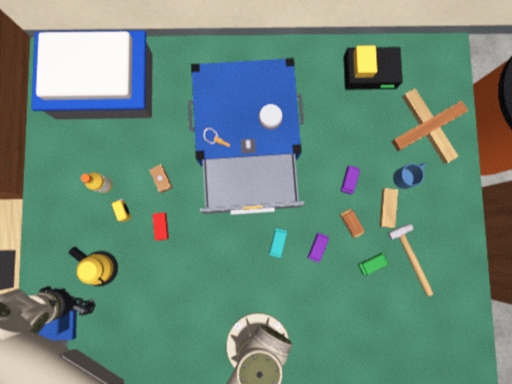

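View pics/side0.png

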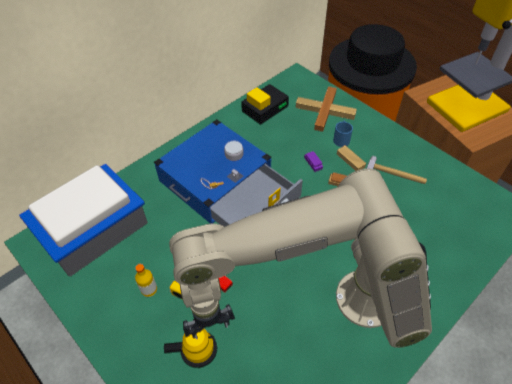

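Run:
```python
from h import *
im=cv2.imread('pics/top0.png')
a=cv2.resize(im[150:290,80:200],None,fx=3.3,fy=3.3,interpolation=cv2.INTER_CUBIC)
b=cv2.resize(im[150:290,260:400],None,fx=2.8,fy=3.3,interpolation=cv2.INTER_CUBIC)
c=cv2.resize(im[110:220,190:310],(396,363)[::1],interpolation=cv2.INTER_CUBIC)
cv2.imwrite('pics/m.png',np.hstack([a,b])); 
im,P=imaging.read_camera('top'),imaging.camera_params('top')
for n,u,v,z in [('red',160,227,.03),('brown',160,178,.036),('cork',352,223,.038),('tape',120,210,.06),('chestFL',197,157,.125),('chestFR',300,154,.125),('drawFL',202,211,.12),('drawFR',302,205,.12)]: print(n,onz(P,u,v,z))
```

```text
red [0.42266862 0.33864755 0.03      ]
brown [0.59860067 0.33868444 0.036     ]
cork [ 0.42316406 -0.34836897  0.038     ]
tape [0.48379926 0.47169541 0.06      ]
chestFL [0.65457993 0.19332749 0.125     ]
chestFR [ 0.65930427 -0.15836716  0.125     ]
drawFL [0.47049229 0.17769376 0.12      ]
drawFR [ 0.4844408  -0.16017841  0.12      ]
```

View pics/m.png

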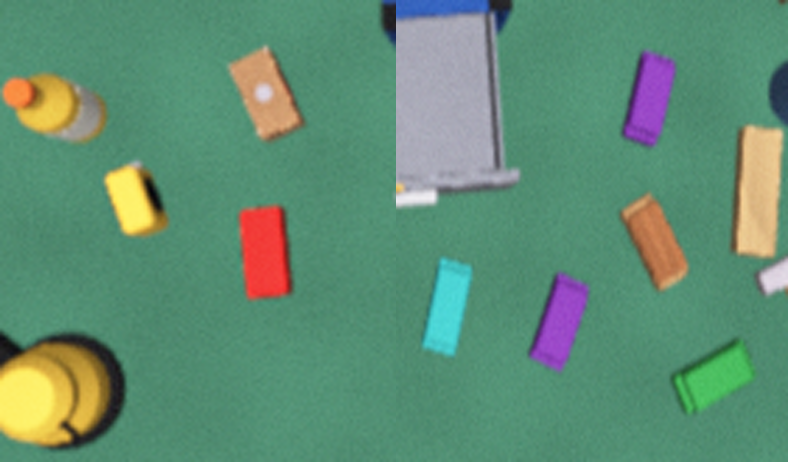

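```bash
cat >> h.py <<'E'
from scipy.spatial.transform import Rotation as Ro
def go(p,yaw_y=None):
    "shift mm / turn rad to reach tcp p with vertical tool whose y-axis has world angle yaw_y (mod pi)"
    s=telemetry.get_state();r=R(s['orientation'])
    c=[]
    for k in (0,np.pi):
        a=(np.arctan2(r[1,1],r[0,1]) if yaw_y is None else yaw_y)+k
        y=np.array([np.cos(a),np.sin(a),0]);z=np.array([0,0,-1.]);x=np.cross(y,z)
        c.append(Ro.from_matrix(r.T@np.stack([x,y,z],1)).as_rotvec())
    t=min(c,key=np.linalg.norm)
    print('shift',np.round(r.T@(np.array(p)-s['tcp_pos'])*1000,1),'turn',np.round(t,3),'tcp',np.round(s['tcp_pos'],4),'F',np.round(s['wrist_force'],1),'t',round(s['clock'],1),'gap',round(s['finger_gap'],3))
def rects(im,P,mask,z,amin=60):
    out=[]
    for c in cv2.findContours(mask.astype(np.uint8),cv2.RETR_EXTERNAL,cv2.CHAIN_APPROX_NONE)[0]:
        if cv2.contourArea(c)<amin: continue
        w=np.array([onz(P,*q,z)[:2] for q in c[:,0,:].astype(float)])
        (cx,cy),(a,b),th=cv2.minAreaRect((w*1000).astype(np.float32))
        if a<b: th+=90;a,b=b,a
        out.append((round(cx),round(cy),round(a),round(b),round(th)%180))
    return out
E
python3 - <<'E'
from h import *
im=cv2.cvtColor(cv2.imread('pics/top0.png'),cv2.COLOR_BGR2RGB); P=imaging.camera_params('top')
hsv=cv2.cvtColor(im,cv2.COLOR_RGB2HSV);H,S,V=[hsv[...,i].astype(int) for i in range(3)]
print('red',rects(im,P,((H<5)|(H>175))&(S>180)&(V>120),.03))
m=(H>4)&(H<18)&(S>80)&(V>70); m[:,:130]=0;m[:150]=0;m[:,380:]=0
print('brown',rects(im,P,m,.037))
E
```

```text
red [(426, 339, 92, 45, 6)]
brown [(425, -349, 96, 47, 28), (598, 336, 92, 48, 26)]
```

```bash
python3 -c "
from h import *
go([.426,.339,.12],np.radians(96))"
```

```text
shift [-269.6 -101.4  110.7] turn [-0.001 -0.001 -0.485] tcp [0.2135 0.5335 0.2306] F [ 0.3 -0.3 -0.2] t 0.1 gap 0.085
```

Emit:
step_arm(
  moves=[
    [[-270, -101, 110], [0, 0, -0.485], 85],
    [[-270, -101, 110], [0, 0, -0.485], 85],
    [[-270, -101, 110], [0, 0, -0.485], 85],
    [[-270, -101, 110], [0, 0, -0.485], 85],
    [[-270, -101, 110], [0, 0, -0.485], 85],
    [[-270, -101, 110], [0, 0, -0.485], 85],
    [[-270, -101, 110], [0, 0, -0.485], 85],
    [[-270, -101, 110], [0, 0, -0.485], 85],
  ],
  grip_force=40,
)

```text
clock: 0.82
tcp_pos: [0.4284, 0.337, 0.1197]
orientation: [-0.0, -0.051, 0.999, -0.001]
wrist_force: [-0.4, -0.5, -0.0]
finger_gap: 0.0851
grip_force: 0.0
```

```bash
python3 -c "
from h import *
im,P=snap('wrist','w1.png');print(np.round(P['pose'],3),P['camera_matrix'])
hsv=cv2.cvtColor(im,cv2.COLOR_RGB2HSV);H,S,V=[hsv[...,i].astype(int) for i in range(3)]
print('red',rects(im,P,((H<5)|(H>175))&(S>180)&(V>120),.03))
go([.426,.339,.004],np.radians(96))"
```

```text
[[-0.102 -0.943 -0.318  0.347]
 [ 0.995 -0.097 -0.032  0.328]
 [-0.001 -0.32   0.948  0.262]
 [ 0.     0.     0.     1.   ]] [[271.55917821   0.         256.33438164]
 [  0.         271.55917821 192.67221977]
 [  0.           0.           1.        ]]
red [(425, 340, 93, 40, 6)]
shift [  3.9   5.2 114.1] turn [-0.004 -0.001 -0.006] tcp [0.4304 0.3346 0.1181] F [ 2.1 -1.5  0. ] t 0.9 gap 0.085
```

View pics/w1.png

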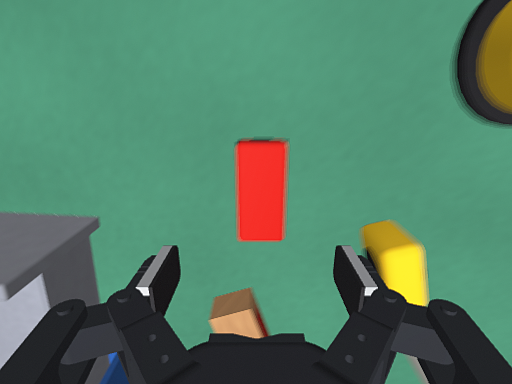

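Emit:
step_arm(
  moves=[
    [[0, 0, 40], [0, 0, 0], 85],
    [[0, 0, 80], [0, 0, 0], 85],
    [[0, 0, 115], [0, 0, 0], 85],
    [[0, 0, 115], [0, 0, 0], 85],
    [[0, 0, 115], [0, 0, 0], 30],
    [[0, 0, 115], [0, 0, 0], 30],
    [[0, 0, 115], [0, 0, 0], 30],
    [[0, 0, 115], [0, 0, 0], 30],
  ],
)

```text
clock: 1.53
tcp_pos: [0.4289, 0.3414, 0.0093]
orientation: [0.002, -0.052, 0.999, 0.001]
wrist_force: [-1.7, 0.3, -0.7]
finger_gap: 0.044
grip_force: 41.7
```

Emit:
step_arm(
  moves=[
    [[0, 0, 0], [0, 0, 0], 30],
    [[0, 0, -40], [0, 0, 0], 30],
    [[0, 0, -80], [0, 0, 0], 30],
    [[0, 0, -120], [0, 0, 0], 30],
    [[0, 0, -160], [0, 0, 0], 30],
    [[0, 0, -200], [0, 0, 0], 30],
    [[0, 0, -200], [0, 0, 0], 30],
  ],
)

```text
clock: 2.12
tcp_pos: [0.4305, 0.342, 0.2164]
orientation: [0.007, -0.052, 0.999, 0.004]
wrist_force: [1.7, 0.2, -0.5]
finger_gap: 0.044
grip_force: 42.4
```

```bash
python3 -c "
from h import *
go([.426,.339,.204])
im,P=snap('wrist','w2.png')
im,P=snap('top','t2.png')
c=cv2.resize(im[100:230,180:320],None,fx=5,fy=4.5,interpolation=cv2.INTER_CUBIC)
cv2.imwrite('pics/t2c.png',cv2.cvtColor(c,cv2.COLOR_RGB2BGR))
"
```

```text
shift [ 5.  -2.6 12.3] turn [ 0.006  0.014 -0.   ] tcp [0.4305 0.342  0.2164] F [ 1.7  0.2 -0.5] t 2.1 gap 0.044
```

View pics/t2c.png

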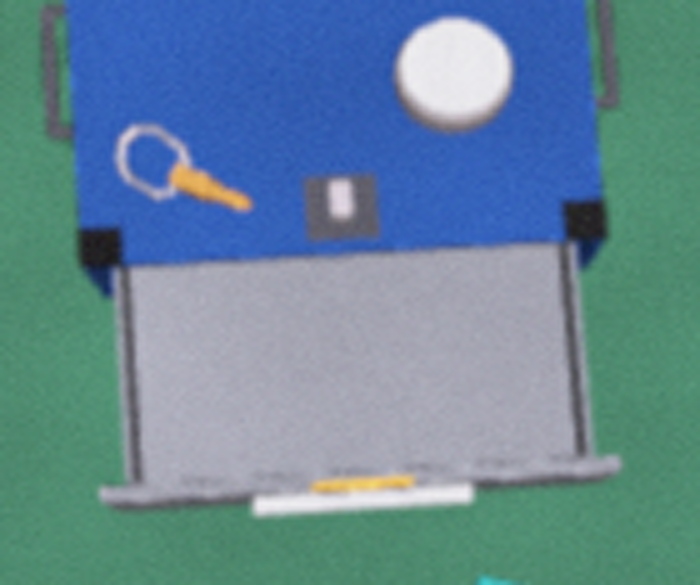

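```bash
python3 -c "
from h import *
P=imaging.camera_params('top')
f=lambda a,b,z:onz(P,180+a/5-.5*.8,100+b/4.5-.4,z)
FL,FR=f(80,267,.125),f(606,240,.125);print(FL,FR,np.linalg.norm(FL-FR))
BL,BR=f(70,0,.125),f(586,0,.125)
print('edges',BL,BR)
dL,dR=f(101,490,.124),f(620,460,.124);print('drawer front top',dL,dR,np.linalg.norm(dL-dR))
print('lug',f(341,200,.154),'head',f(183,180,.145),'tip',f(250,205,.13),'ringend',f(120,148,.185))
print('plate',f(341,207,.125))
t=f(322,487,.127);print('hasp',t,f(363,484,.2))
"
```

```text
[0.64796559 0.19809238 0.125     ] [ 0.66297921 -0.1612324   0.125     ] 0.3596383064700014
edges [0.85690837 0.20456338 0.125     ] [ 0.85213337 -0.15336653  0.125     ]
drawer front top [0.47878496 0.18452602 0.124     ] [ 0.49477996 -0.16543236  0.124     ] 0.3503237121296193
lug [0.6898347  0.01954009 0.154     ] head [0.70900138 0.12587016 0.145     ] tip [0.6927906  0.08175754 0.13      ] ringend [0.72316727 0.16334904 0.185     ]
plate [0.69146935 0.01981014 0.125     ]
hasp [0.47800179 0.03616607 0.127     ] [0.47388494 0.0087702  0.2       ]
```

```bash
python3 -c "
from h import *
go([.568,.115,.15],np.radians(92.5))"
```

```text
shift [-115.2 -239.1   59.6] turn [0.003 0.006 0.061] tcp [0.4282 0.3406 0.2095] F [-0.3  0.1 -2.6] t 2.2 gap 0.044
```

Emit:
step_arm(
  moves=[
    [[-115, -239, 55], [0, 0, 0.06], 30],
    [[-115, -239, 55], [0, 0, 0.06], 30],
    [[-115, -239, 55], [0, 0, 0.06], 30],
    [[-115, -239, 55], [0, 0, 0.06], 30],
    [[-115, -239, 55], [0, 0, 0.06], 30],
    [[-115, -239, 55], [0, 0, 0.06], 30],
    [[-115, -239, 55], [0, 0, 0.06], 30],
    [[-115, -239, 55], [0, 0, 0.06], 30],
  ],
)

```text
clock: 2.88
tcp_pos: [0.5666, 0.1096, 0.148]
orientation: [-0.002, -0.019, 1.0, -0.001]
wrist_force: [0.3, -0.1, -1.5]
finger_gap: 0.0443
grip_force: 42.3
```

Emit:
step_arm(
  moves=[
    [[0, 0, 0], [0, 0, 0], 30],
    [[0, 0, 0], [0, 0, 0], 30],
    [[0, 0, 0], [0, 0, 0], 30],
  ],
)

```text
clock: 3.13
tcp_pos: [0.565, 0.115, 0.1509]
orientation: [-0.001, -0.023, 1.0, 0.0]
wrist_force: [0.1, -0.4, -1.0]
finger_gap: 0.0443
grip_force: 42.3
```

```bash
python3 -c "
from h import *
go([.568,.115,.028],np.radians(92.5))"
```

```text
shift [ -3.1  -0.2 122.9] turn [ 0.    -0.001  0.002] tcp [0.565  0.115  0.1509] F [ 0.1 -0.4 -1. ] t 3.1 gap 0.044
```

Emit:
step_arm(
  moves=[
    [[-3, 0, 40], [0, 0, 0], 30],
    [[-3, 0, 80], [0, 0, 0], 30],
    [[-3, 0, 105], [0, 0, 0], 30],
    [[-3, 0, 112], [0, 0, 0], 30],
    [[-3, 0, 116], [0, 0, 0], 30],
    [[-3, 0, 120], [0, 0, 0], 30],
    [[-3, 0, 120], [0, 0, 0], 30],
    [[-3, 0, 120], [0, 0, 0], 30],
  ],
)

```text
clock: 3.8
tcp_pos: [0.5705, 0.1145, 0.0331]
orientation: [0.002, -0.022, 1.0, 0.0]
wrist_force: [0.4, -0.5, -0.8]
finger_gap: 0.0441
grip_force: 42.2
```

Emit:
step_arm(
  moves=[
    [[0, 0, 0], [0, 0, 0], 30],
    [[0, 0, 0], [0, 0, 0], 62],
    [[0, 0, 0], [0, 0, 0], 62],
    [[0, 0, 0], [0, 0, 0], 62],
    [[0, 0, -40], [0, 0, 0], 62],
    [[0, 0, -80], [0, 0, 0], 62],
    [[0, 0, -120], [0, 0, 0], 62],
    [[0, 0, -160], [0, 0, 0], 62],
  ],
)

```text
clock: 4.47
tcp_pos: [0.5687, 0.114, 0.1933]
orientation: [0.0, -0.022, 1.0, 0.0]
wrist_force: [0.8, 0.4, 0.1]
finger_gap: 0.0618
grip_force: 0.0
```

```bash
python3 -c "
from h import *
im,P=snap('top','t3.png')
hsv=cv2.cvtColor(im,cv2.COLOR_RGB2HSV);H,S,V=[hsv[...,i].astype(int) for i in range(3)]
m=(H>4)&(H<18)&(S>80)&(V>70); m[:,:130]=0;m[:150]=0;m[:,380:]=0
print('brown',rects(im,P,m,.037))
print('red',rects(im,P,((H<5)|(H>175))&(S>180)&(V>120),.051))
go([.598,.336,.19],np.radians(116))"
```

```text
brown [(425, -349, 94, 47, 28), (598, 337, 93, 48, 24)]
red []
shift [-34.9 220.3  13. ] turn [-0.002  0.013 -0.41 ] tcp [0.5727 0.1143 0.2024] F [ 2.1 -0.5  5.5] t 4.5 gap 0.062
```

Emit:
step_arm(
  moves=[
    [[-33, 220, 0], [0, 0, -0.4], 85],
    [[-33, 220, 0], [0, 0, -0.4], 85],
    [[-33, 220, 0], [0, 0, -0.4], 85],
    [[-33, 220, 0], [0, 0, -0.4], 85],
    [[-33, 220, 0], [0, 0, -0.4], 85],
    [[-33, 220, 30], [0, 0, -0.4], 85],
    [[-33, 220, 60], [0, 0, -0.4], 85],
    [[-33, 220, 60], [0, 0, -0.4], 85],
  ],
)

```text
clock: 5.18
tcp_pos: [0.5886, 0.3355, 0.1244]
orientation: [-0.005, -0.221, 0.975, -0.001]
wrist_force: [-1.7, -1.2, -1.2]
finger_gap: 0.0851
grip_force: 0.0
```

Emit:
step_arm(
  moves=[
    [[0, 0, 0], [0, 0, 0], 85],
    [[0, 0, 0], [0, 0, 0], 85],
    [[0, 0, 0], [0, 0, 0], 85],
  ],
)

```text
clock: 5.43
tcp_pos: [0.5938, 0.335, 0.1339]
orientation: [0.002, -0.22, 0.976, 0.0]
wrist_force: [0.0, -0.4, -0.4]
finger_gap: 0.085
grip_force: 0.0
```

```bash
python3 -c "
from h import *
im,P=snap('wrist','w4.png')
hsv=cv2.cvtColor(im,cv2.COLOR_RGB2HSV);H,S,V=[hsv[...,i].astype(int) for i in range(3)]
print(rects(im,P,(H>4)&(H<18)&(S>80)&(V>70),.036,200))
im,P=snap('top','t4.png')
hsv=cv2.cvtColor(im,cv2.COLOR_RGB2HSV);H,S,V=[hsv[...,i].astype(int) for i in range(3)]
print('red',rects(im,P,((H<5)|(H>175))&(S>180)&(V>120),.051))
go([.598,.337,.006],np.radians(115))"
```

```text
[(596, 339, 95, 45, 24)]
red [(567, 113, 87, 39, 0)]
shift [-4.200e+00  1.000e-01  1.279e+02] turn [-0.     0.004  0.007] tcp [0.5938 0.335  0.1338] F [-0.3 -0.4  0.2] t 5.5 gap 0.085
```

Emit:
step_arm(
  moves=[
    [[-3, 2, 40], [0, 0, 0], 85],
    [[-3, 2, 80], [0, 0, 0], 85],
    [[-3, 2, 115], [0, 0, 0], 85],
    [[-3, 2, 125], [0, 0, 0], 85],
    [[-3, 2, 125], [0, 0, 0], 30],
    [[-3, 2, 125], [0, 0, 0], 30],
    [[-3, 2, 125], [0, 0, 0], 30],
    [[-3, 2, 125], [0, 0, 0], 30],
  ],
)

```text
clock: 6.2
tcp_pos: [0.5966, 0.3397, 0.0101]
orientation: [0.003, -0.22, 0.975, 0.001]
wrist_force: [0.8, 0.3, 2.3]
finger_gap: 0.0451
grip_force: 43.7
```

Emit:
step_arm(
  moves=[
    [[0, 0, 0], [0, 0, 0], 30],
    [[0, 0, 0], [0, 0, 0], 30],
    [[0, 0, -40], [0, 0, 0], 30],
    [[0, 0, -80], [0, 0, 0], 30],
    [[0, 0, -120], [0, 0, 0], 30],
    [[0, 0, -160], [0, 0, 0], 30],
    [[0, 0, -195], [0, 0, 0], 30],
    [[0, 0, -195], [0, 0, 0], 30],
  ],
)

```text
clock: 6.87
tcp_pos: [0.5977, 0.3399, 0.2119]
orientation: [0.007, -0.22, 0.975, 0.001]
wrist_force: [0.6, 1.1, -2.3]
finger_gap: 0.0453
grip_force: 43.8
```

```bash
python3 -c "
from h import *
go([.574,.0155,.17],np.radians(92.5))"
```

```text
shift [ 161.4 -282.7   39.7] turn [0.002 0.015 0.401] tcp [0.5977 0.3399 0.2119] F [ 0.6  1.1 -2.3] t 6.9 gap 0.045
```

Emit:
step_arm(
  moves=[
    [[161, -283, 35], [0, 0, 0.4], 30],
    [[161, -283, 35], [0, 0, 0.4], 30],
    [[161, -283, 35], [0, 0, 0.4], 30],
    [[161, -283, 35], [0, 0, 0.4], 30],
    [[161, -283, 35], [0, 0, 0.4], 30],
    [[161, -283, 35], [0, 0, 0.4], 30],
    [[161, -283, 35], [0, 0, 0.4], 30],
    [[161, -283, 35], [0, 0, 0.4], 30],
  ],
)

```text
clock: 7.53
tcp_pos: [0.5693, 0.0112, 0.1658]
orientation: [-0.0, -0.022, 1.0, -0.0]
wrist_force: [1.5, 0.0, -4.2]
finger_gap: 0.0453
grip_force: 43.7
```

Emit:
step_arm(
  moves=[
    [[0, 0, 0], [0, 0, 0], 30],
    [[0, 0, 0], [0, 0, 0], 30],
    [[0, 0, 0], [0, 0, 0], 30],
    [[0, 0, 0], [0, 0, 0], 30],
  ],
)

```text
clock: 7.87
tcp_pos: [0.5704, 0.0147, 0.1663]
orientation: [0.0, -0.023, 1.0, 0.0]
wrist_force: [0.4, 1.3, -4.7]
finger_gap: 0.0454
grip_force: 43.8
```

```bash
python3 -c "
from h import *
go([.574,.0155,.029],np.radians(92.5))"
```

```text
shift [ -3.7   0.6 137.3] turn [0.    0.    0.002] tcp [0.5704 0.0147 0.1663] F [ 0.4  1.3 -4.7] t 7.9 gap 0.045
```

Emit:
step_arm(
  moves=[
    [[-3, 0, 40], [0, 0, 0], 30],
    [[-3, 0, 80], [0, 0, 0], 30],
    [[-3, 0, 115], [0, 0, 0], 30],
    [[-3, 0, 124], [0, 0, 0], 30],
    [[-3, 0, 130], [0, 0, 0], 30],
    [[-3, 0, 134], [0, 0, 0], 30],
    [[-3, 0, 134], [0, 0, 0], 30],
    [[-3, 0, 134], [0, 0, 0], 30],
  ],
)

```text
clock: 8.53
tcp_pos: [0.5752, 0.014, 0.0343]
orientation: [0.002, -0.022, 1.0, -0.0]
wrist_force: [-0.1, -0.2, -2.8]
finger_gap: 0.0455
grip_force: 43.7
```

Emit:
step_arm(
  moves=[
    [[0, 0, 0], [0, 0, 0], 30],
    [[0, 0, 0], [0, 0, 0], 62],
    [[0, 0, 0], [0, 0, 0], 62],
    [[0, 0, 0], [0, 0, 0], 62],
    [[0, 0, -40], [0, 0, 0], 62],
    [[0, 0, -80], [0, 0, 0], 62],
    [[0, 0, -120], [0, 0, 0], 62],
    [[0, 0, -170], [0, 0, 0], 62],
  ],
)

```text
clock: 9.2
tcp_pos: [0.573, 0.0138, 0.1961]
orientation: [0.0, -0.022, 1.0, 0.0]
wrist_force: [0.5, -0.8, 0.5]
finger_gap: 0.0618
grip_force: 0.0
```

```bash
python3 -c "
from h import *
im,P=snap('top','t5.png')
hsv=cv2.cvtColor(im,cv2.COLOR_RGB2HSV);H,S,V=[hsv[...,i].astype(int) for i in range(3)]
m=(H>4)&(H<18)&(S>80)&(V>70); m[:,:130]=0;m[:150]=0;m[:,380:]=0
print('brown',rects(im,P,m,.037))
go([.52,-.20,.2],np.radians(118))
go([.425,-.349,.13],np.radians(118))"
```

```text
brown [(424, -350, 96, 47, 28)]
shift [  66.6 -210.7    5.1] turn [-0.005  0.013 -0.445] tcp [0.5772 0.0134 0.2056] F [ 3.3 -0.5  6.2] t 9.2 gap 0.062
shift [ 169.1 -355.2   74.1] turn [-0.005  0.013 -0.445] tcp [0.5772 0.0134 0.2056] F [ 3.3 -0.5  6.2] t 9.2 gap 0.062
```

Emit:
step_arm(
  moves=[
    [[12, -40, 0], [0, 0, -0.1], 85],
    [[24, -80, 0], [0, 0, -0.22], 85],
    [[40, -120, 0], [0, 0, -0.34], 85],
    [[52, -160, 0], [0, 0, -0.44], 85],
    [[66, -200, 0], [0, 0, -0.44], 85],
    [[90, -234, 0], [0, 0, -0.44], 85],
    [[114, -268, 0], [0, 0, -0.44], 85],
    [[138, -302, 30], [0, 0, -0.44], 85],
  ],
)

```text
clock: 9.92
tcp_pos: [0.458, -0.2853, 0.1768]
orientation: [0.002, -0.239, 0.971, -0.004]
wrist_force: [1.7, -1.4, 0.1]
finger_gap: 0.0851
grip_force: 0.0
```

Emit:
step_arm(
  moves=[
    [[44, -38, 20], [0, 0, 0], 85],
    [[44, -38, 30], [0, 0, 0], 85],
    [[44, -38, 30], [0, 0, 0], 85],
    [[44, -38, 30], [0, 0, 0], 85],
    [[44, -38, 30], [0, 0, 0], 85],
  ],
)

```text
clock: 10.33
tcp_pos: [0.4361, -0.335, 0.1434]
orientation: [0.0, -0.24, 0.971, -0.0]
wrist_force: [0.7, -0.6, -0.6]
finger_gap: 0.0852
grip_force: 0.0
```

```bash
python3 -c "
from h import *
im,P=snap('wrist','w6.png')
hsv=cv2.cvtColor(im,cv2.COLOR_RGB2HSV);H,S,V=[hsv[...,i].astype(int) for i in range(3)]
print(rects(im,P,(H>4)&(H<18)&(S>80)&(V>50),.03,200))
go([.425,-.349,.006],np.radians(118))
im,P=snap('top','t6.png')
c=cv2.resize(im[140:260,180:400],None,fx=3.6,fy=3.6,interpolation=cv2.INTER_CUBIC)
cv2.imwrite('pics/t6c.png',cv2.cvtColor(c,cv2.COLOR_RGB2BGR))
"
```

```text
[(696, -519, 77, 29, 11), (420, -354, 95, 44, 28)]
shift [ 16.9  -7.2 137.7] turn [-0.001  0.001 -0.004] tcp [ 0.4365 -0.3347  0.1437] F [0.  0.5 0.3] t 10.4 gap 0.085
```

View pics/t6c.png

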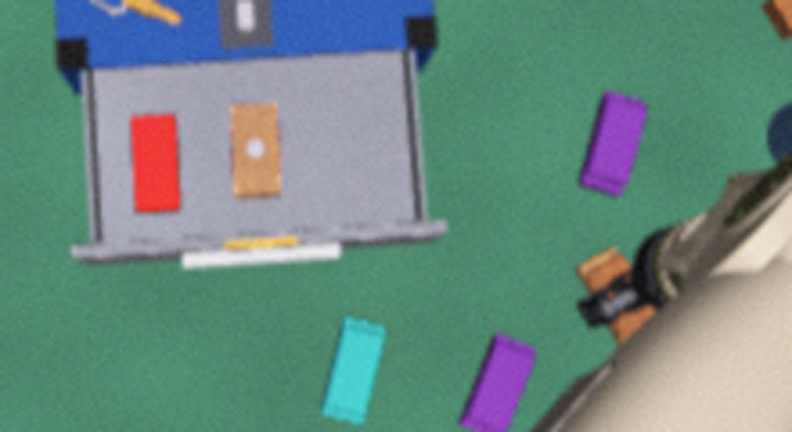

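Emit:
step_arm(
  moves=[
    [[18, -7, 30], [0, 0, 0], 85],
    [[18, -7, 70], [0, 0, 0], 85],
    [[18, -7, 110], [0, 0, 0], 85],
    [[18, -7, 135], [0, 0, 0], 85],
    [[18, -7, 135], [0, 0, 0], 30],
    [[18, -7, 135], [0, 0, 0], 30],
    [[18, -7, 135], [0, 0, 0], 30],
    [[18, -7, 135], [0, 0, 0], 30],
  ],
)

```text
clock: 11.1
tcp_pos: [0.4252, -0.3513, 0.0108]
orientation: [0.001, -0.24, 0.971, -0.002]
wrist_force: [-0.7, -0.2, -0.6]
finger_gap: 0.0435
grip_force: 42.0
```

Emit:
step_arm(
  moves=[
    [[0, 0, 0], [0, 0, 0], 30],
    [[0, 0, 0], [0, 0, 0], 30],
    [[0, 0, -40], [0, 0, 0], 30],
    [[0, 0, -80], [0, 0, 0], 30],
    [[0, 0, -120], [0, 0, 0], 30],
    [[0, 0, -160], [0, 0, 0], 30],
    [[0, 0, -190], [0, 0, 0], 30],
    [[0, 0, -190], [0, 0, 0], 30],
  ],
)

```text
clock: 11.77
tcp_pos: [0.4258, -0.3528, 0.2065]
orientation: [0.003, -0.24, 0.971, -0.006]
wrist_force: [0.3, -1.2, -0.5]
finger_gap: 0.0434
grip_force: 42.2
```

```bash
python3 -c "
from h import *
go([.577,-.085,.17],np.radians(92.5))"
```

```text
shift [-258.3  167.1   35.1] turn [-0.012  0.006  0.441] tcp [ 0.4258 -0.3528  0.2065] F [ 0.3 -1.2 -0.5] t 11.8 gap 0.043
```

Emit:
step_arm(
  moves=[
    [[-258, 167, 30], [0, 0, 0.44], 30],
    [[-258, 167, 30], [0, 0, 0.44], 30],
    [[-258, 167, 30], [0, 0, 0.44], 30],
    [[-258, 167, 30], [0, 0, 0.44], 30],
    [[-258, 167, 30], [0, 0, 0.44], 30],
    [[-258, 167, 30], [0, 0, 0.44], 30],
    [[-258, 167, 30], [0, 0, 0.44], 30],
    [[-258, 167, 30], [0, 0, 0.44], 30],
  ],
)

```text
clock: 12.43
tcp_pos: [0.5748, -0.0785, 0.1679]
orientation: [0.001, -0.023, 1.0, 0.0]
wrist_force: [-0.1, 0.2, -0.5]
finger_gap: 0.0436
grip_force: 42.1
```

Emit:
step_arm(
  moves=[
    [[0, 0, 0], [0, 0, 0], 30],
    [[0, 0, 0], [0, 0, 0], 30],
    [[0, 0, 0], [0, 0, 0], 30],
    [[0, 0, 0], [0, 0, 0], 30],
  ],
)

```text
clock: 12.77
tcp_pos: [0.5733, -0.0829, 0.1682]
orientation: [0.0, -0.021, 1.0, -0.0]
wrist_force: [0.7, 0.1, -1.5]
finger_gap: 0.0436
grip_force: 42.0
```

```bash
python3 -c "
from h import *
go([.577,-.085,.032],np.radians(92.5))"
```

```text
shift [ -3.6  -2.2 136.2] turn [-0.     0.    -0.001] tcp [ 0.5733 -0.0829  0.1682] F [ 0.7  0.1 -1.5] t 12.8 gap 0.044
```

Emit:
step_arm(
  moves=[
    [[-3, -2, 40], [0, 0, 0], 30],
    [[-3, -2, 80], [0, 0, 0], 30],
    [[-3, -2, 115], [0, 0, 0], 30],
    [[-3, -2, 125], [0, 0, 0], 30],
    [[-3, -2, 132], [0, 0, 0], 30],
    [[-3, -2, 136], [0, 0, 0], 30],
    [[-3, -2, 136], [0, 0, 0], 30],
    [[-3, -2, 136], [0, 0, 0], 30],
  ],
)

```text
clock: 13.43
tcp_pos: [0.5784, -0.0845, 0.0338]
orientation: [0.002, -0.022, 1.0, -0.0]
wrist_force: [0.1, -0.7, -0.9]
finger_gap: 0.0434
grip_force: 42.0
```

Emit:
step_arm(
  moves=[
    [[0, 0, 0], [0, 0, 0], 30],
    [[0, 0, 0], [0, 0, 0], 62],
    [[0, 0, 0], [0, 0, 0], 62],
    [[0, 0, 0], [0, 0, 0], 62],
    [[0, 0, -40], [0, 0, 0], 62],
    [[0, 0, -80], [0, 0, 0], 62],
    [[0, 0, -120], [0, 0, 0], 62],
    [[0, 0, -170], [0, 0, 0], 62],
  ],
)

```text
clock: 14.1
tcp_pos: [0.5763, -0.0835, 0.1952]
orientation: [-0.0, -0.022, 1.0, 0.0]
wrist_force: [1.4, 0.9, -0.5]
finger_gap: 0.0621
grip_force: 0.0
```

```bash
python3 -c "
from h import *
go([.43,-.113,.2],np.radians(92.5))
go([.43,-.113,.062],np.radians(92.5))"
```

```text
shift [147.4 -23.   -4.7] turn [ 0.    -0.001  0.001] tcp [ 0.5763 -0.0835  0.1952] F [ 1.4  0.9 -0.5] t 14.1 gap 0.062
shift [147.4 -23.  133.3] turn [ 0.    -0.001  0.001] tcp [ 0.5763 -0.0835  0.1952] F [ 1.4  0.9 -0.5] t 14.1 gap 0.062
```

Emit:
step_arm(
  moves=[
    [[40, -4, -5], [0, 0, 0], 0],
    [[80, -8, -5], [0, 0, 0], 0],
    [[120, -12, -5], [0, 0, 0], 0],
    [[152, -12, -5], [0, 0, 0], 0],
    [[152, -12, -5], [0, 0, 0], 0],
    [[152, -12, 35], [0, 0, 0], 0],
    [[152, -12, 75], [0, 0, 0], 0],
    [[152, -12, 118], [0, 0, 0], 0],
  ],
)

```text
clock: 14.77
tcp_pos: [0.4271, -0.1032, 0.0773]
orientation: [0.003, -0.022, 1.0, -0.001]
wrist_force: [1.3, 0.4, -1.0]
finger_gap: 0.0001
grip_force: 0.0
```

Emit:
step_arm(
  moves=[
    [[0, 0, 0], [0, 0, 0], 0],
    [[0, 0, 0], [0, 0, 0], 0],
    [[0, 0, 0], [0, 0, 0], 0],
    [[0, 0, 0], [0, 0, 0], 0],
  ],
)

```text
clock: 15.1
tcp_pos: [0.4278, -0.1034, 0.0794]
orientation: [0.002, -0.022, 1.0, -0.001]
wrist_force: [0.1, -0.3, -0.1]
finger_gap: 0.0
grip_force: 0.0
```

```bash
python3 -c "
from h import *
go([.632,-.0928,.075],np.radians(92.5))
im,P=snap('top','t7.png')
c=cv2.resize(im[100:240,180:320],None,fx=4,fy=4,interpolation=cv2.INTER_CUBIC)
im,P=snap('side','s7.png')
d=im[120:250,150:320][:,:];d=cv2.resize(d,(560,560*130//170))
d=cv2.copyMakeBorder(d,0,560-d.shape[0],0,0,cv2.BORDER_CONSTANT)
c=np.hstack([c,d]);c=cv2.resize(c,(800,400))
cv2.imwrite('pics/t7c.png',cv2.cvtColor(c,cv2.COLOR_RGB2BGR))
"
```

```text
shift [-204.5    1.5    5.2] turn [-0.002  0.004  0.001] tcp [ 0.4278 -0.1034  0.0794] F [ 0.1 -0.3 -0.1] t 15.1 gap 0.0
```

View pics/t7c.png

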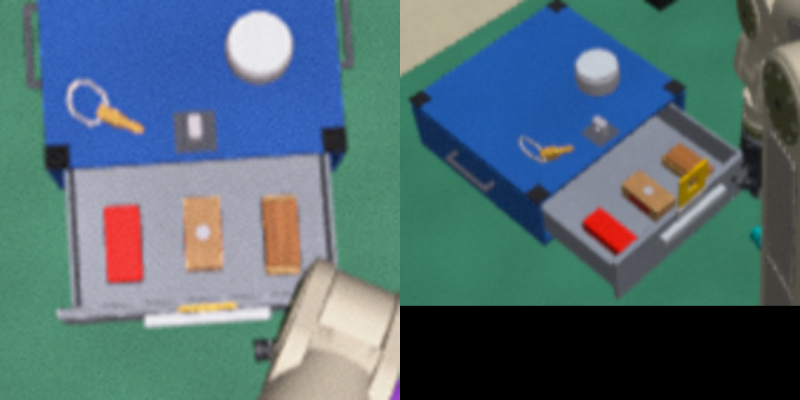

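Emit:
step_arm(
  moves=[
    [[-20, 0, 0], [0, 0, 0], 0],
    [[-35, 0, 0], [0, 0, 0], 0],
    [[-45, 0, 0], [0, 0, 0], 0],
    [[-55, 0, 0], [0, 0, 0], 0],
    [[-67, 0, 0], [0, 0, 0], 0],
    [[-80, 0, 0], [0, 0, 0], 0],
    [[-94, 0, 0], [0, 0, 0], 0],
    [[-108, 0, 0], [0, 0, 0], 0],
  ],
)

```text
clock: 15.87
tcp_pos: [0.5304, -0.0971, 0.077]
orientation: [-0.003, -0.022, 1.0, 0.0]
wrist_force: [-10.3, -0.1, 4.3]
finger_gap: -0.0003
grip_force: 0.0
```

Emit:
step_arm(
  moves=[
    [[-14, 0, 0], [0, 0, 0], 0],
    [[-28, 0, 0], [0, 0, 0], 0],
    [[-42, 0, 0], [0, 0, 0], 0],
    [[-56, 0, 0], [0, 0, 0], 0],
    [[-68, 0, 0], [0, 0, 0], 0],
    [[-78, 0, 0], [0, 0, 0], 0],
    [[-84, 0, 0], [0, 0, 0], 0],
    [[-88, 0, 0], [0, 0, 0], 0],
  ],
)

```text
clock: 16.53
tcp_pos: [0.6199, -0.0933, 0.077]
orientation: [-0.002, -0.022, 1.0, 0.0]
wrist_force: [-7.5, 0.6, 1.9]
finger_gap: -0.0
grip_force: 0.0
```

Emit:
step_arm(
  moves=[
    [[-2, 0, 0], [0, 0, 0], 0],
    [[-4, 0, 0], [0, 0, 0], 0],
    [[-6, 0, 0], [0, 0, 0], 0],
    [[-8, 0, 0], [0, 0, 0], 0],
    [[-8, 0, 0], [0, 0, 0], 0],
  ],
)

```text
clock: 16.95
tcp_pos: [0.6277, -0.093, 0.077]
orientation: [-0.002, -0.022, 1.0, 0.0]
wrist_force: [-5.6, 0.5, 1.2]
finger_gap: 0.0
grip_force: 0.0
```

```bash
python3 -c "
from h import *
go([.632,-.0928,.075],np.radians(92.5))"
```

```text
shift [-4.3 -0.   2. ] turn [ 0.001 -0.003  0.001] tcp [ 0.6277 -0.093   0.077 ] F [-5.6  0.5  1.2] t 16.9 gap 0.0
```

Emit:
step_arm(
  moves=[
    [[-2, 0, 0], [0, 0, 0], 0],
    [[-4, 0, 0], [0, 0, 0], 0],
    [[-6, 0, 0], [0, 0, 0], 0],
    [[-8, 0, 0], [0, 0, 0], 0],
    [[-8, 0, 0], [0, 0, 0], 0],
  ],
)

```text
clock: 17.37
tcp_pos: [0.6342, -0.0927, 0.0768]
orientation: [-0.003, -0.022, 1.0, 0.0]
wrist_force: [-9.3, 1.0, 1.2]
finger_gap: 0.0
grip_force: 0.0
```

Emit:
step_arm(
  moves=[
    [[-1, 0, 0], [0, 0, 0], 0],
    [[-2, 0, 0], [0, 0, 0], 0],
    [[-3, 0, 0], [0, 0, 0], 0],
    [[-3, 0, 0], [0, 0, 0], 0],
  ],
)

```text
clock: 17.7
tcp_pos: [0.634, -0.0926, 0.0766]
orientation: [-0.006, -0.022, 1.0, 0.0]
wrist_force: [-17.6, -1.2, 6.8]
finger_gap: -0.0003
grip_force: 0.0
```

```bash
python3 -c "
from h import *
go([.53,.013,.077],np.radians(92.5))
go([.57,.0147,.17],np.radians(92.5))
go([.6925,.02,.17],np.radians(92.5))"
```

```text
shift [ 99.3 110.1   0.9] turn [ 0.001 -0.012  0.   ] tcp [ 0.634  -0.0926  0.0766] F [-17.6  -1.2   6.8] t 17.7 gap -0.0
shift [ 60.4 110.1 -92.6] turn [ 0.001 -0.012  0.   ] tcp [ 0.634  -0.0926  0.0766] F [-17.6  -1.2   6.8] t 17.7 gap -0.0
shift [-62.2 110.1 -94.1] turn [ 0.001 -0.012  0.   ] tcp [ 0.634  -0.0926  0.0766] F [-17.6  -1.2   6.8] t 17.7 gap -0.0
```

Emit:
step_arm(
  moves=[
    [[30, 0, 0], [0, 0, 0], 0],
    [[70, 0, 0], [0, 0, 0], 0],
    [[105, 0, -10], [0, 0, 0], 30],
    [[107, 10, -50], [0, 0, 0], 30],
    [[107, 30, -85], [0, 0, 0], 30],
    [[107, 70, -94], [0, 0, 0], 30],
    [[107, 110, -94], [0, 0, 0], 30],
    [[107, 110, -94], [0, 0, 0], 30],
  ],
)

```text
clock: 18.37
tcp_pos: [0.5289, 0.0175, 0.1738]
orientation: [0.002, -0.025, 1.0, 0.001]
wrist_force: [-0.1, -0.5, -0.6]
finger_gap: 0.03
grip_force: 0.0
```

Emit:
step_arm(
  moves=[
    [[-20, 0, 0], [0, 0, 0], 30],
    [[-30, 0, 0], [0, 0, 0], 30],
    [[-30, 0, 0], [0, 0, 0], 30],
  ],
)

```text
clock: 18.62
tcp_pos: [0.5609, 0.0136, 0.1719]
orientation: [0.002, -0.023, 1.0, -0.0]
wrist_force: [0.2, -0.3, 0.1]
finger_gap: 0.03
grip_force: 0.0
```

```bash
python3 -c "
from h import *
go([.6925,.02,.17],np.radians(92.5))
im,P=snap('top','t8.png')
c=cv2.resize(im[100:220,180:320],(400,343),interpolation=cv2.INTER_CUBIC)
im,P=snap('side','s8.png')
d=cv2.resize(im[110:240,150:310],(400,343))
cv2.imwrite('pics/t8c.png',cv2.cvtColor(np.hstack([c,d]),cv2.COLOR_RGB2BGR))
"
```

```text
shift [-131.7    0.4    2.3] turn [-0.001  0.003  0.002] tcp [0.5609 0.0136 0.1719] F [ 0.2 -0.3  0.1] t 18.6 gap 0.03
```

View pics/t8c.png

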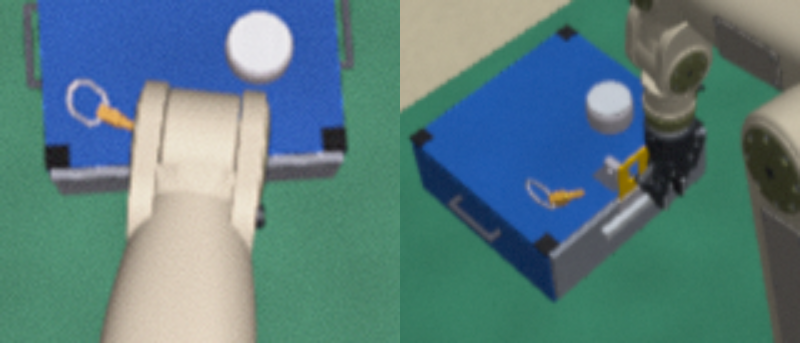

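Emit:
step_arm(
  moves=[
    [[-25, 0, 0], [0, 0, 0], 30],
    [[-45, 0, 0], [0, 0, 0], 30],
    [[-60, 0, 0], [0, 0, 0], 30],
    [[-75, 0, 0], [0, 0, 0], 30],
    [[-90, 0, 0], [0, 0, 0], 30],
    [[-105, 0, 0], [0, 0, 0], 30],
    [[-120, 0, 0], [0, 0, 0], 30],
    [[-132, 0, 0], [0, 0, 0], 30],
  ],
)

```text
clock: 19.38
tcp_pos: [0.69, 0.0187, 0.1707]
orientation: [-0.001, -0.022, 1.0, 0.0]
wrist_force: [0.2, -0.9, 1.0]
finger_gap: 0.0303
grip_force: 0.4
```

Emit:
step_arm(
  moves=[
    [[0, 0, 0], [0, 0, 0], 30],
    [[0, 0, 8], [0, 0, 0], 30],
    [[0, 0, 16], [0, 0, 0], 30],
    [[0, 0, 24], [0, 0, 0], 30],
    [[0, 0, 32], [0, 0, 0], 30],
    [[0, 0, 36], [0, 0, 0], 30],
    [[0, 0, 36], [0, 0, 0], 30],
  ],
)

```text
clock: 19.97
tcp_pos: [0.689, 0.0194, 0.1331]
orientation: [-0.001, -0.022, 1.0, 0.0]
wrist_force: [-0.3, 0.1, -0.8]
finger_gap: 0.0303
grip_force: 0.0
```

Emit:
step_arm(
  moves=[
    [[0, 0, 3], [0, 0, 0], 30],
    [[0, 0, 5], [0, 0, 0], 30],
    [[0, 0, 7], [0, 0, 0], 30],
    [[0, 0, 7], [0, 0, 0], 30],
  ],
)

```text
clock: 20.3
tcp_pos: [0.6904, 0.0194, 0.1286]
orientation: [0.0, -0.022, 1.0, 0.0]
wrist_force: [-1.8, 0.8, 4.0]
finger_gap: 0.0298
grip_force: 2.1
```

Emit:
step_arm(
  moves=[
    [[0, 0, 2], [0, 0, 0], 30],
    [[0, 0, 4], [0, 0, 0], 30],
    [[0, 0, 6], [0, 0, 0], 30],
    [[0, 0, 6], [0, 0, 0], 30],
  ],
)

```text
clock: 20.63
tcp_pos: [0.6905, 0.0194, 0.1282]
orientation: [0.002, -0.022, 1.0, -0.0]
wrist_force: [-12.2, -0.0, 27.9]
finger_gap: 0.0298
grip_force: 13.9
```

Emit:
step_arm(
  moves=[
    [[0, 0, -30], [0, 0, 0], 30],
    [[0, 0, -70], [0, 0, 0], 30],
    [[0, 0, -98], [0, 0, 0], 50],
    [[0, 30, -98], [0, 0, 0], 50],
    [[0, 50, -98], [0, 0, 0], 50],
    [[0, 50, -98], [0, 0, 0], 50],
    [[0, 50, -98], [0, 0, 0], 50],
    [[0, 50, -98], [0, 0, 0], 50],
  ],
)

```text
clock: 21.3
tcp_pos: [0.6881, 0.0691, 0.2194]
orientation: [-0.0, -0.022, 1.0, -0.0]
wrist_force: [-0.6, 0.3, -0.4]
finger_gap: 0.05
grip_force: 0.0
```

```bash
python3 -c "
from h import *
import pickle
im,P=snap('wrist','w9.png');pickle.dump(P,open('w9.pkl','wb'))
go([.6925,.02,.17],np.radians(92.5))
d=cv2.resize(im[60:384,60:460],(800,648)); cv2.imwrite('pics/w9c.png',cv2.cvtColor(d[:600],cv2.COLOR_RGB2BGR))
"
```

```text
shift [ -2.3 -48.8  49.4] turn [-0.    -0.001  0.   ] tcp [0.6881 0.0686 0.2194] F [ 0.3 -0.4  0.4] t 21.4 gap 0.05
```

View pics/w9c.png

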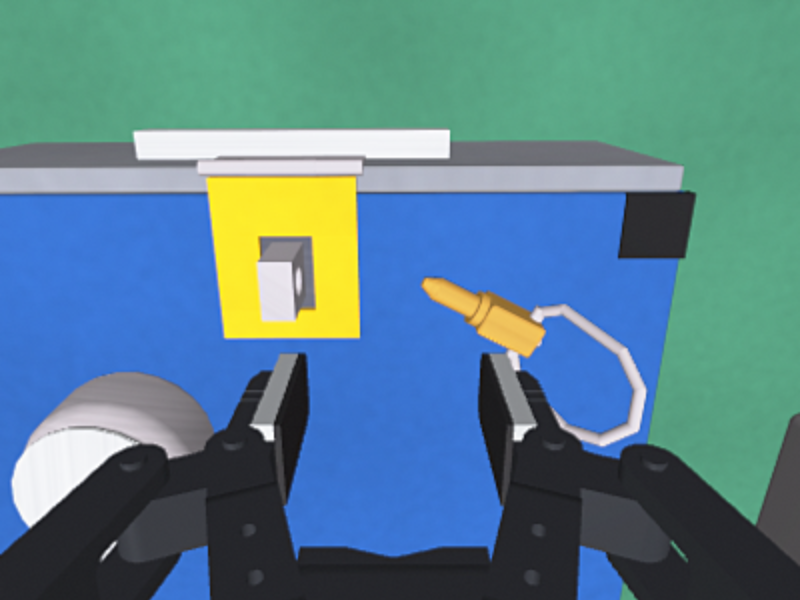

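```bash
python3 -c "
from h import *
import pickle
P=pickle.load(open('w9.pkl','rb'));im=cv2.cvtColor(cv2.imread('pics/w9.png'),cv2.COLOR_BGR2RGB)
f=lambda a,b,z:np.round(onz(P,60+a/2-.25,60+b/2-.25,z)*1000,1)
for q in [(258,262),(297,262),(297,320),(264,322)]: print('lug',f(*q,.154))
for q in [(207,177),(356,177),(360,337),(224,338)]: print('leaf',f(*q,.131))
print('hole',f(298,281,.141))
print('tip',f(426,285,.135),'collar',f(480,307,.135))
hsv=cv2.cvtColor(im,cv2.COLOR_RGB2HSV);H,S,V=[hsv[...,i].astype(int) for i in range(3)]
m=(H>10)&(H<23)&(S>120);m[:,:262]=0;m[:,345:]=0;m[:190]=0;m[245:]=0
for y in range(192,244,2): print(y,' '.join('%3d'%V[y,x] if m[y,x] else ' . ' for x in range(266,338,2)))
"
```

```text
lug [677.5  13.  154. ]
lug [676.8  28.7 154. ]
lug [702.4  28.4 154. ]
lug [703.9  14.6 154. ]
leaf [648.1 -13.  131. ]
leaf [645.3  50.3 131. ]
leaf [720.4  53.9 131. ]
leaf [723.8 -10.  131. ]
hole [689.8  26.8 141. ]
tip [691.5  82.8 135. ] collar [701. 108. 135.]
192  .   .   .   .   .   .   .   .   .   .   .   .   .   .   .   .   .   .   .   .   .   .   .   .   .   .   .   .   .   .   .   .   .   .   .   . 
194  .   .   .   .   .   .   .   .   .   .   .   .   .   .   .   .   .   .   .   .   .   .   .   .   .   .   .   .   .   .   .   .   .   .   .   . 
196  .   .   .   .   .   .   .   .   .   .   .   .   .   .   .   .   .   .   .   .   .   .   .   .   .   .   .   .   .   .   .   .   .   .   .   . 
198  .   .   .   .   .   .   .   .   .   .   .   .   .   .   .   .   .   .   .   .   .   .   .   .   .   .   .   .   .   .   .   .   .   .   .   . 
200  .   .   .  237 236 232 229 204 188  .   .   .   .   .   .   .   .   .   .   .   .   .   .   .   .   .   .   .   .   .   .   .   .   .   .   . 
202  .   .   .  253 245 243 240 236 229 213 187  .   .   .   .   .   .   .   .   .   .   . 
[... 2315 characters left out ...]
   .   .   .   .   .   .   .   .   .   .   .   .   .   .   .   .  233 244 240 241 242 249  .   .   .   .   . 
236  .   .   .   .   .   .   .   .   .   .   .   .   .   .   .   .   .   .   .   .   .   .   .   .   .   .   .  243 249 253  .   .   .   .   .   . 
238  .   .   .   .   .   .   .   .   .   .   .   .   .   .   .   .   .   .   .   .   .   .   .   .   .   .   .   .   .   .   .   .   .   .   .   . 
240  .   .   .   .   .   .   .   .   .   .   .   .   .   .   .   .   .   .   .   .   .   .   .   .   .   .   .   .   .   .   .   .   .   .   .   . 
242  .   .   .   .   .   .   .   .   .   .   .   .   .   .   .   .   .   .   .   .   .   .   .   .   .   .   .   .   .   .   .   .   .   .   .   .
```

```bash
python3 -c "
from h import *
import pickle
P=pickle.load(open('w9.pkl','rb'))
g=lambda q:onz(P,*q,.145)*1000
a,b,c,d=map(g,[(305.5,212.5),(331.3,224.5),(323.5,237.5),(298.5,226)])
print(a,b,c,d,[np.linalg.norm(x-y) for x,y in((a,b),(b,c),(c,d),(d,a))])
f=(a+d)/2;r=(b+c)/2;u=(f-r)/np.linalg.norm(f-r);print('dir',u,np.degrees(np.arctan2(u[1],u[0])))
o=(a+b+c+d)/4+u*3;print('origin',o)
print('tip pred',o+41*u, 'tip meas',onz(P,60+426/2,60+285/2,.135)*1000)
go([o[0]/1e3,o[1]/1e3,.2],np.arctan2(u[1],u[0])+np.pi/2)
"
```

```text
[695.8934163  110.93200483 145.        ] [706.24353782 134.73546518 145.        ] [719.25328085 129.47174325 145.        ] [708.97748254 106.0972467  145.        ] [np.float64(25.95630443698203), np.float64(14.034250332054752), np.float64(25.53349016523158), np.float64(13.948751755110049)]
dir [-0.40058349 -0.91626026  0.        ] -113.61466040732282
origin [706.3901789  117.56033421 145.        ]
tip pred [689.96625576  79.99366349 145.        ] tip meas [691.67946984  83.08514307 135.        ]
shift [-20.4  48.1  19.3] turn [ 0.000e+00 -1.000e-03 -1.115e+00] tcp [0.6881 0.0686 0.2194] F [ 0.3 -0.4  0.4] t 21.4 gap 0.05
```

Emit:
step_arm(
  moves=[
    [[-10, 24, 0], [0, 0, -0.12], 40],
    [[-20, 48, 0], [0, 0, -0.24], 40],
    [[-20, 48, 0], [0, 0, -0.36], 40],
    [[-20, 48, 0], [0, 0, -0.48], 40],
    [[-20, 48, 0], [0, 0, -0.6], 40],
    [[-20, 48, 0], [0, 0, -0.72], 40],
    [[-20, 48, 0], [0, 0, -0.84], 40],
    [[-20, 48, 0], [0, 0, -0.96], 40],
  ],
)

```text
clock: 22.02
tcp_pos: [0.7061, 0.1168, 0.2193]
orientation: [-0.0, -0.483, 0.875, 0.0]
wrist_force: [-0.0, -0.2, -0.3]
finger_gap: 0.04
grip_force: 0.0
```

Emit:
step_arm(
  moves=[
    [[0, 0, 10], [0, 0, -0.12], 40],
    [[0, 0, 20], [0, 0, -0.155], 40],
    [[0, 0, 20], [0, 0, -0.155], 40],
    [[0, 0, 20], [0, 0, -0.155], 40],
    [[0, 0, 20], [0, 0, -0.155], 40],
    [[0, 0, 20], [0, 0, -0.155], 40],
  ],
)

```text
clock: 22.52
tcp_pos: [0.7064, 0.1177, 0.2005]
orientation: [0.0, -0.547, 0.837, -0.0]
wrist_force: [-0.4, 0.1, -0.6]
finger_gap: 0.0398
grip_force: 0.0
```

```bash
python3 -c "
from h import *
go([.7065,.1175,.129],np.radians(-23.6))
im,P=snap('wrist','w10.png')
import pickle;pickle.dump(P,open('w10.pkl','wb'))
cv2.imwrite('pics/w10c.png',cv2.cvtColor(cv2.resize(im[100:384,110:410],(600,568)),cv2.COLOR_RGB2BGR))
"
```

```text
shift [ 0.2 -0.1 71.5] turn [-0.001  0.    -0.001] tcp [0.7064 0.1177 0.2005] F [-0.4  0.1 -0.6] t 22.5 gap 0.04
```

View pics/w10c.png

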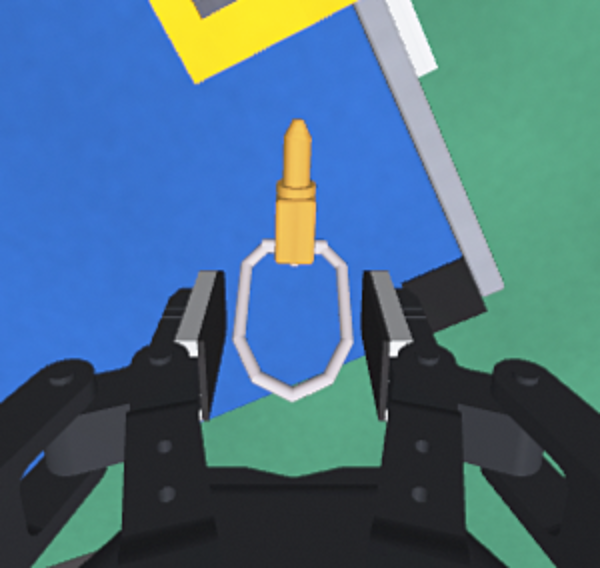

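```bash
python3 -c "
from h import *
import pickle
P=pickle.load(open('w10.pkl','rb'))
f=lambda a,b,z:onz(P,110+a/2-.25,100+b/2-.25,z)*1000
u=np.array([-.4006,-.9163,0])
print('rear->o',f(295,263,.145)+17*u,'headfront->o',f(296,199,.145)-11*u,'tip->o',f(298,120,.135)-41*u)
print('edges',np.linalg.norm(f(276,230,.145)-f(316,230,.145)), f(285,160,.135),f(311,160,.135))
"
```

```text
rear->o [706.70672988 117.39251645 145.        ] headfront->o [706.54219973 117.94764746 145.        ] tip->o [706.21900588 119.17264181 135.        ]
edges 15.835303820418993 [700.96789992  94.33912503 135.        ] [691.48815818  98.48758165 135.        ]
```

Emit:
step_arm(
  moves=[
    [[0, 0, 25], [0, 0, 0], 40],
    [[0, 0, 45], [0, 0, 0], 40],
    [[0, 0, 60], [0, 0, 0], 40],
    [[0, 0, 68], [0, 0, 0], 40],
    [[0, 0, 71], [0, 0, 0], 40],
    [[0, 0, 71], [0, 0, 0], 40],
    [[0, 0, 71], [0, 0, 0], 40],
    [[0, 0, 71], [0, 0, 0], 25],
  ],
)

```text
clock: 23.23
tcp_pos: [0.7069, 0.1182, 0.1305]
orientation: [0.001, -0.548, 0.837, -0.001]
wrist_force: [0.4, -0.3, 0.7]
finger_gap: 0.0295
grip_force: 0.0
```

Emit:
step_arm(
  moves=[
    [[0, 0, 0], [0, 0, 0], 18],
    [[0, 0, 0], [0, 0, 0], 10],
    [[0, 0, 0], [0, 0, 0], 10],
    [[0, 0, 0], [0, 0, 0], 10],
    [[0, 0, 0], [0, 0, 0], 10],
  ],
  grip_force=40,
)

```text
clock: 23.65
tcp_pos: [0.7068, 0.1182, 0.1304]
orientation: [0.001, -0.548, 0.837, -0.001]
wrist_force: [-0.3, 0.4, 5.7]
finger_gap: 0.0146
grip_force: 40.3
```

```bash
python3 -c "
from h import *
go([.7065,.1175,.139],np.radians(2.5))
"
```

```text
shift [ 0.7  0.  -8.6] turn [-0.002  0.001 -0.455] tcp [0.7068 0.1182 0.1304] F [-0.3  0.4  5.7] t 23.6 gap 0.015
```

Emit:
step_arm(
  moves=[
    [[0, 0, -6], [0, 0, 0], 10],
    [[0, 0, -12], [0, 0, 0], 10],
    [[0, 0, -12], [0, 0, -0.1], 10],
    [[0, 0, -12], [0, 0, -0.2], 10],
    [[0, 0, -12], [0, 0, -0.3], 10],
    [[0, 0, -12], [0, 0, -0.4], 10],
    [[0, 0, -12], [0, 0, -0.455], 10],
    [[0, 0, -12], [0, 0, -0.455], 10],
  ],
)

```text
clock: 24.32
tcp_pos: [0.7059, 0.1181, 0.1408]
orientation: [0.0, 0.723, -0.691, -0.0]
wrist_force: [0.2, 0.6, -1.0]
finger_gap: 0.0146
grip_force: 39.5
```

```bash
python3 -c "
from h import *
go([.6873,.0837,.1364],np.radians(2.5))
"
```

```text
shift [33.6 20.1  4.4] turn [0.001 0.    0.001] tcp [0.7059 0.1181 0.1408] F [ 0.2  0.6 -1. ] t 24.3 gap 0.015
```

Emit:
step_arm(
  moves=[
    [[17, 10, 2], [0, 0, 0], 10],
    [[34, 20, 4.4], [0, 0, 0], 10],
    [[34, 20, 4.4], [0, 0, 0], 10],
    [[34, 20, 4.4], [0, 0, 0], 10],
    [[34, 20, 4.4], [0, 0, 0], 10],
    [[34, 20, 4.4], [0, 0, 0], 10],
  ],
)

```text
clock: 24.82
tcp_pos: [0.688, 0.0839, 0.1367]
orientation: [-0.0, 0.722, -0.692, 0.0]
wrist_force: [-0.6, 0.1, -1.0]
finger_gap: 0.0149
grip_force: 39.6
```

```bash
python3 -c "
from h import *
import pickle
go([.6873,.0837,.1364],np.radians(2.5))
im,P=snap('wrist','w11.png');pickle.dump(P,open('w11.pkl','wb'))
print(P['pose'].round(3))
cv2.imwrite('pics/w11c.png',cv2.cvtColor(cv2.resize(im[60:300,156:356],(660,600)[::1],interpolation=cv2.INTER_CUBIC)[:600],cv2.COLOR_RGB2BGR))
"
```

```text
shift [0.1 0.7 0.3] turn [-0.001  0.    -0.   ] tcp [0.688  0.0839 0.1367] F [-0.6  0.1 -1. ] t 24.8 gap 0.015
[[-0.999  0.041  0.013  0.692]
 [-0.043 -0.946 -0.321  0.   ]
 [-0.001 -0.321  0.947  0.279]
 [ 0.     0.     0.     1.   ]]
```

View pics/w11c.png

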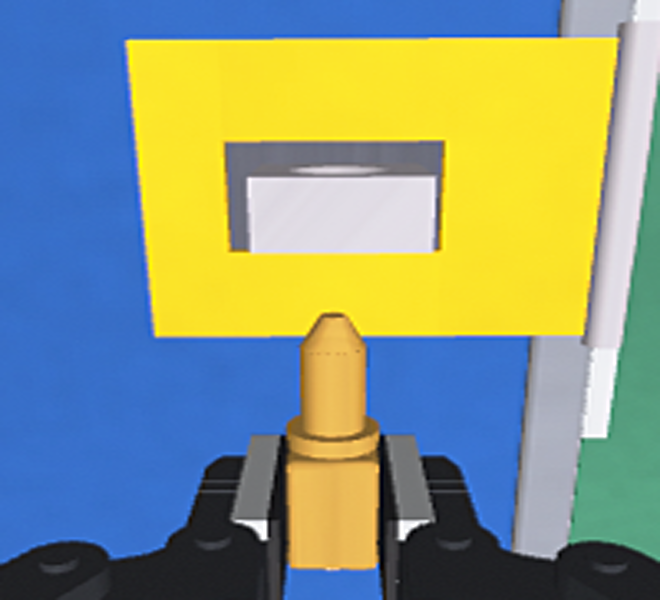

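Emit:
step_arm(
  moves=[
    [[0, 1.1, 0.3], [0, 0, 0], 10],
    [[5, 1.1, 0.3], [0, 0, 0], 10],
    [[10, 1.1, 0.3], [0, 0, 0], 10],
    [[14, 1.1, 0.3], [0, 0, 0], 10],
    [[17, 1.1, 0.3], [0, 0, 0], 10],
    [[20, 1.1, 0.3], [0, 0, 0], 10],
    [[22, 1.1, 0.3], [0, 0, 0], 10],
    [[24, 1.1, 0.3], [0, 0, 0], 10],
  ],
)

```text
clock: 25.53
tcp_pos: [0.6875, 0.0588, 0.1362]
orientation: [-0.0, 0.722, -0.692, -0.0]
wrist_force: [-0.6, -0.5, -1.0]
finger_gap: 0.0148
grip_force: 39.6
```

Emit:
step_arm(
  moves=[
    [[3, 0, 0], [0, 0, 0], 10],
    [[6, 0, 0], [0, 0, 0], 10],
    [[9, 0, 0], [0, 0, 0], 10],
    [[12, 0, 0], [0, 0, 0], 10],
    [[14, 0, 0], [0, 0, 0], 10],
    [[15, 0, 0], [0, 0, 0], 10],
    [[16, 0, 0], [0, 0, 0], 10],
    [[16, 0, 0], [0, 0, 0], 10],
  ],
)

```text
clock: 26.2
tcp_pos: [0.6882, 0.0431, 0.1362]
orientation: [-0.0, 0.722, -0.692, 0.0]
wrist_force: [-0.7, 0.7, -1.1]
finger_gap: 0.015
grip_force: 39.6
```

Emit:
step_arm(
  moves=[
    [[1, 0, 0], [0, 0, 0], 10],
    [[2, 0, 0], [0, 0, 0], 10],
    [[2, 0, 0], [0, 0, 0], 10],
  ],
)

```text
clock: 26.45
tcp_pos: [0.6882, 0.0417, 0.1362]
orientation: [-0.0, 0.722, -0.691, -0.0]
wrist_force: [-0.0, 1.0, -1.5]
finger_gap: 0.0145
grip_force: 39.6
```

Force beginning to rise; push a little further.

Emit:
step_arm(
  moves=[
    [[1, 0, 0], [0, 0, 0], 10],
    [[2, 0, 0], [0, 0, 0], 10],
    [[2, 0, 0], [0, 0, 0], 10],
    [[2, 0, 0], [0, 0, 0], 10],
  ],
)

```text
clock: 26.78
tcp_pos: [0.6882, 0.0416, 0.1362]
orientation: [-0.001, 0.723, -0.691, -0.001]
wrist_force: [-0.4, 7.0, -0.6]
finger_gap: 0.0149
grip_force: 39.7
```

```bash
python3 -c "
from h import *
go([.6873,.0417,.1364])
"
```

```text
shift [-0.1  0.9 -0.2] turn [-0.     0.004  0.   ] tcp [0.6882 0.0416 0.1362] F [-0.4  7.  -0.6] t 26.8 gap 0.015
```

Emit:
step_arm(
  moves=[
    [[-2, 0, 0], [0, 0, 0], 10],
    [[-2, 0, 0], [0, 0, 0], 34],
    [[-2, 0, 0], [0, 0, 0], 34],
    [[-2, 0, 0], [0, 0, 0], 34],
    [[-2, 0, -20], [0, 0, 0], 34],
    [[-2, 0, -60], [0, 0, 0], 34],
    [[-2, 0, -95], [0, 0, 0], 34],
    [[-2, 0, -95], [0, 0, 0], 34],
  ],
)

```text
clock: 27.45
tcp_pos: [0.6914, 0.0406, 0.24]
orientation: [-0.004, 0.722, -0.692, 0.005]
wrist_force: [0.8, 0.3, 2.1]
finger_gap: 0.034
grip_force: 0.0
```

Emit:
step_arm(
  moves=[
    [[-40, 0, 0], [0, 0, 0], 0],
    [[-80, 0, 0], [0, 0, 0], 0],
    [[-90, 0, 0], [0, 0, 0], 0],
    [[-90, 0, 0], [0, 0, 0], 0],
    [[-90, 0, 0], [0, 0, 0], 0],
  ],
)

```text
clock: 27.87
tcp_pos: [0.6843, 0.1315, 0.2311]
orientation: [0.0, 0.723, -0.691, 0.0]
wrist_force: [0.4, 0.6, -0.5]
finger_gap: -0.0
grip_force: 0.0
```

```bash
python3 -c "
from h import *
go([.6855,.13,.178],np.radians(2.5))
im,P=snap('wrist','w12.png')
cv2.imwrite('pics/w12c.png',cv2.cvtColor(cv2.resize(im,(640,480)),cv2.COLOR_RGB2BGR))
"
```

```text
shift [ 1.6 -1.1 53.1] turn [-0.    -0.001  0.001] tcp [0.6843 0.1315 0.2311] F [ 0.4  0.6 -0.5] t 27.9 gap -0.0
```

View pics/w12c.png

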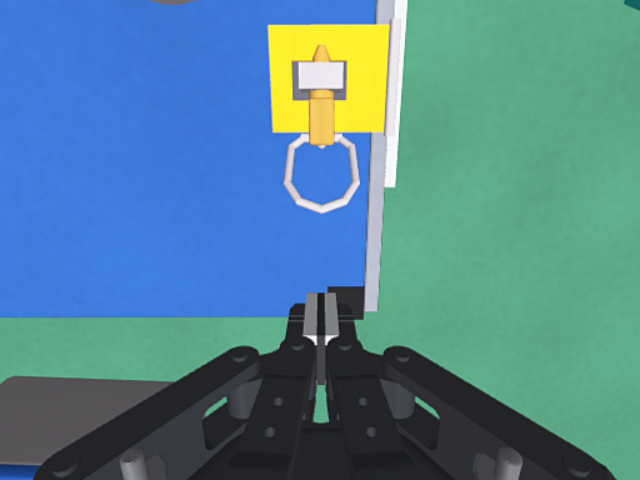

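Emit:
step_arm(
  moves=[
    [[0, 0, 30], [0, 0, 0], 0],
    [[0, 0, 53], [0, 0, 0], 0],
    [[0, 0, 53], [0, 0, 0], 0],
    [[10, 0, 53], [0, 0, 0], 0],
    [[20, 0, 53], [0, 0, 0], 0],
    [[30, 0, 53], [0, 0, 0], 0],
    [[40, 0, 53], [0, 0, 0], 0],
    [[50, 0, 53], [0, 0, 0], 0],
  ],
)

```text
clock: 28.58
tcp_pos: [0.6874, 0.0796, 0.1799]
orientation: [-0.001, 0.722, -0.692, 0.001]
wrist_force: [-0.4, 0.1, 0.8]
finger_gap: -0.0001
grip_force: 0.2
```

Emit:
step_arm(
  moves=[
    [[8, 0, 0], [0, 0, 0], 0],
    [[16, 0, 0], [0, 0, 0], 0],
    [[24, 0, 0], [0, 0, 0], 0],
    [[32, 0, 0], [0, 0, 0], 0],
    [[40, 0, 0], [0, 0, 0], 0],
    [[46, 0, 0], [0, 0, 0], 0],
    [[46, 0, 0], [0, 0, 0], 0],
    [[46, 0, 0], [0, 0, 0], 0],
  ],
)

```text
clock: 29.25
tcp_pos: [0.6885, 0.035, 0.1781]
orientation: [-0.0, 0.722, -0.692, -0.0]
wrist_force: [-0.7, 0.8, -0.2]
finger_gap: 0.0002
grip_force: 0.0
```

Emit:
step_arm(
  moves=[
    [[0, 0, -40], [0, 0, 0], 0],
    [[-40, 0, -60], [0, 0, 0], 0],
    [[-80, 0, -60], [0, 0, 0], 0],
    [[-90, 0, -60], [0, 0, 0], 0],
    [[-90, 0, -60], [0, 0, 0], 0],
    [[-90, 0, -60], [0, 0, 0], 0],
  ],
)

```text
clock: 29.75
tcp_pos: [0.6842, 0.1266, 0.2378]
orientation: [0.0, 0.723, -0.691, -0.0]
wrist_force: [1.2, -0.7, -0.8]
finger_gap: 0.0001
grip_force: 0.0
```

```bash
python3 -c "
from h import *
go([.6855,.13,.178],np.radians(2.5))
im,P=snap('wrist','w13.png')
a=cv2.resize(im[:220,150:370],(400,400))
im,P=snap('side','s13.png');b=cv2.resize(im[110:240,150:310],(400,400))
cv2.imwrite('pics/w13c.png',cv2.cvtColor(np.hstack([a,b]),cv2.COLOR_RGB2BGR))
"
```

```text
shift [-3.3 -1.5 59.8] turn [ 0.001 -0.     0.003] tcp [0.6842 0.1266 0.2378] F [ 1.2 -0.7 -0.8] t 29.8 gap 0.0
```

View pics/w13c.png

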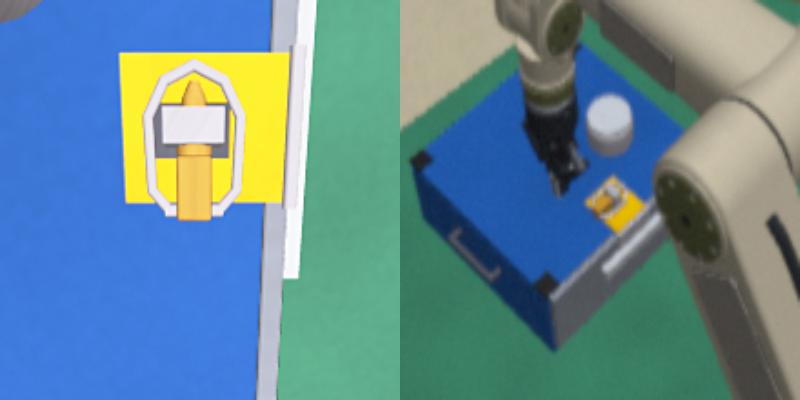

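```bash
python3 -c "
from h import *
im,P=snap('top'); cv2.imwrite('pics/t14.png',cv2.cvtColor(cv2.resize(im,(800,600)),cv2.COLOR_RGB2BGR))"
```

```text
(no output)
```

View pics/t14.png

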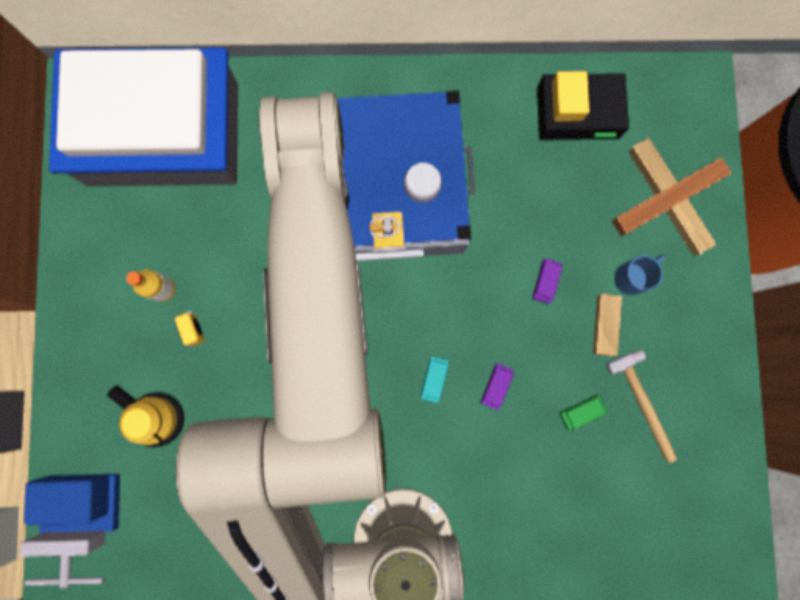

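No battery is on the bench. The drawer is shut, the hasp is down over the lug, and the pin and ring are in place, so I'm handing in.

```bash
python3 -c "
from workcell import env
print(env.hand_in())"
```

```text
the job is handed in; nothing more can be done
None
```

The job is handed in: the carton of screws, sanding block and red bit case (no battery was out) lie flat in the shut drawer, the hasp is down over the lug, and the pin is home with its ring snapped round the lug; the hand-in returned no verdict.

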